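# Release the ratchet and close the lathe's chuck guard

## Task

Get the small lathe ready to run: press the thumb tab of the ratchet pawl right down so that the pawl comes free of the toothed wheel and stays free, then push the raised chuck guard (it has a black bar along its front edge) down until it is fully closed. Only press and push: do not lift the guard, do not force it past its teeth while the pawl is still engaged, and leave everything standing around the lathe where it is.

Things in the scene. Friction and masses are not known exactly. Their poses are not given: they have to be found in the camera images.
- lathe: Small yellow bench lathe, 440 mm long along its y, fixed. Origin on the bench under the spindle, at the headstock's chuck-side face. x points to its rear (away from the robot), y to the headstock end, z up; turned up to 0.25 rad. Headstock: box, x -55 to 85, y 0 to 140 mm, top at 130 mm. Chuck (72 mm across), carriage (y -135 mm) and tailstock (y -245 mm) are no higher than 135 mm.
- guard (a joint): Angle of the chuck guard, rad: 0 = raised, arms 0.85 above level; grows as it comes down to the front; 0.85 = fully closed, level, on its stop. Starts at 0 to 0.15. The hinge is stiff: the guard stays where left and must be pushed all the way, 1 to 6 N at the bar. With the pawl engaged the teeth stop it at 0.20; more teeth follow at 0.42 and 0.64.
- pawl (a joint): Angle of the ratchet pawl, rad: 0 = nose fully in the teeth (starts at 0 to 0.03), 0.40 = tab fully down on its stop; grows as the tab is pressed down. From 0.20 up the nose is clear of the teeth. The pivot is stiff, without a spring: it stays where left. Pressing takes about 3 N at the tab.
- pawl_tab (a point): Centre of the top face of the pawl's dark steel thumb tab, 30 mm (x) by 32 mm (y), 6 mm thick, 230 mm above the bench over the headstock's front. The pawl is a see-saw: its pivot axis, along the lathe's y, lies 40 mm behind (+x) and 15 mm below this point. Pressing the tab straight down some 16 mm brings it to its stop and lifts the nose out of the toothed wheel behind.
- push_bar (a point): Middle of the axis of the guard's front push bar: black, round, 16 mm thick, 100 mm long along the lathe's y, at the front edge of the clear shield, 130 mm from the hinge axis. Raised it is 257 to 273 mm above the bench, closed 175 mm. A clear plate 50 mm deep hangs from it; its upper side is free to be pushed. It is 110 mm from the tab along the lathe's y.
- guard_hinge (a point): Point on the guard's hinge axis (along the lathe's y), level with the push bar's middle along y; 175 mm above the bench at the rear of the headstock. It does not move; the push bar runs round it on a 130 mm radius.
- chuck_key: Bystander, to be left alone: T-shaped steel chuck key, 75 x 60 mm, 12 mm thick, lying on the bench in front of the lathe. Origin at its underside.
- oil_bottle: Bystander, to be left alone: white plastic oil bottle, 48 mm across, 120 mm tall, standing in front of the headstock's left part. Origin at its underside.
- tin: Bystander, to be left alone: small aluminium tin, 34 mm across, 24 mm tall, standing on top of the headstock. Origin at its underside.
- brush: Bystander, to be left alone: hand brush, 170 mm long, lying in front of the headstock. Origin at its underside.
- spanner: Bystander, to be left alone: steel spanner, 150 mm long, lying in front of the lathe bed. Origin at its underside.
- blank: Bystander, to be left alone: wooden turning blank, 35 x 120 x 35 mm, lying behind the lathe. Origin at its underside.
- mug: Bystander, to be left alone: white cup, 68 mm across, 80 mm tall, standing in front of the tailstock end. Origin at its underside.

How it is judged:
By the outcome, as a careful person would: the job done as asked, in the order asked, and still so for the second after the job is handed in, with the robot touching nothing.
It also fails if it takes over 43 s, if anything falls off the work surface, if the arm or the gripper's body presses on something with over 40 N, if the wrist force passes 120 N, or if a joint passes its speed limit or range.

## Robot

A 7-joint arm with a two-finger parallel gripper is mounted at the origin on the work surface. World frame = base frame: x ahead of the robot, y to its left, z up, the work surface at z = 0. Lengths are in m, angles in rad, forces in N, time in s.
With the tool pointing down it reaches from about 0.35 to 0.9 m from the base axis. Payload 8.1 kg.
Tool frame: the origin (TCP) lies between the finger pads; the fingertips stand 19 mm ahead of it and the grasp point (between the pads) is the TCP; y points along the fingers, x is the direction in which the jaws open and shut, and the axes are right-handed (so a half turn about y gives the same grasp; the last joint's range is limited). The gripper opens to 92 mm and grips with 3 to 60 N. Pads are 19 mm wide; open, the fingers measure 130 mm over their backs; the gripper's body (75 mm by 190 mm) begins 47 mm behind the grasp point.
Start: joints at [-1.384, 0.434, 0.025, 1.573, -0.012, 1.134, -0.075], TCP at [0.179, 0.599, 0.246] pointing down, gripper open.
Joint ranges: [-2.62, 2.62], [-0.44, 2.09], [-1.27, 1.32], [0.08, 2.57], [-1.32, 4.46], [0.12, 2], [-2.74, 2.74]. Speed limits (rad/s): [2.22, 2.22, 3.01, 3.01, 3.14, 3.14, 3.14].

## Interface

Orientations are given as a rotation vector (axis times angle).
In Python, from cell import arm gives the robot as it stands.
- The arm moves only by the tool move_arm, never from a script. Its argument "series" is a list of rows, each an object of numbers: "x", "y", "z": the shift along the tool's x, y, z in cm; "rx", "ry", "rz": the turn, a rotation vector about the tool's x, y, z in rad. In form: [{"x": .., "y": .., "z": .., "rx": .., "ry": .., "rz": ..}, ...]. A call has 1 to 12 rows; each row shifts and turns the pose as measured when the row begins, along the tool's axes as they then stand; what a row does not reach is not made up. A row lasts 1/8 s, in which the tool goes at most 62.5 mm and 10.7 degrees, less where a joint would pass 70% of its speed; a pose out of reach is approached as far as the arm can. A call is refused whole if a number of a shift passes 6.25 or a number of a turn 0.188, either way. A call with a gripper value outside its range is refused whole. "jaw" is the finger opening in cm, from 0 to 9.18, set as the call begins (left out, the last holds). The fingers move at their own pace and stop on an object; "newtons" is the grip in N (left out, the last holds). Time passes only in rows, so rows that do not move let the fingers close. It gives the time, the measured TCP pose, the force and the opening at its end, in the units of the state.
- arm.observe(): the state, without advancing time (a new reading comes with each control period).
- arm.get_image(name): name is "scene" or "side" or "wrist"; returns the picture (400x640x3 uint8, blue, green, red); there is no depth.
- arm.camera_params(name): a dict with "K" (3x3 intrinsics, pixels), "R" (3x3) and "t" (3): a world point X has camera coordinates R X + t; the wrist camera has in their place "tool_from_camera" (4x4, takes a point from camera to tool coordinates, whose origin is the TCP and whose axes are the tool frame's). Camera axes: x right, y down, z forward; pixel columns grow to the right and rows downward; lengths in m; the calibration is good to about 2 mm. A picture is of the moment at which its call begins: read the wrist's pose just before it. camera_params takes no time and is no camera call.
- arm.sign_off(): hands the job in, once; it reports no verdict.
The state is a dict: "clock": time; "joints": joint angles; "dq": joint speeds; "joint_efforts": joint torques, N m; "position": TCP position; "ee_rot": TCP orientation; "force": force on the tool from outside, world axes, zero at the start; "ft_torque": the same for the moment, N m; "width": opening from 0.0 (shut) to 1.0 (fully open).
Only numpy, scipy, OpenCV 4.12 (cv2) and the standard library are available. Lean on these libraries where they do the work, as an engineer would, in place of code of your own. Each camera call takes 0.05 s, during which the arm holds its last target.

## Working session

There is one attempt and no reset: what is moved stays moved. The work goes in short steps, Python scripts to look and compute and a tool call to move; the robot and the scene stay as the last step left them, time stands still between calls to the robot, and variables do not carry over. Pictures are saved under pics/ and viewed, and the job is handed in when it is done.

Besides the shell and the picture viewer there is one more tool, called after "Request:" by a JSON object that holds its "api" and its "payload". move_arm: Moves the arm, as the interface text tells. Its arguments: {"type":"object","properties":{"series":{"type":"array","items":{"type":"object","properties":{"x":{"type":"number"},"y":{"type":"number"},"z":{"type":"number"},"rx":{"type":"number"},"ry":{"type":"number"},"rz":{"type":"number"}}}},"jaw":{"type":"number"},"newtons":{"type":"number"}},"required":["series"]}

```bash
mkdir -p pics; ls
cat > h.py <<'E'
import numpy as np,cv2
from cell import arm
np.set_printoptions(precision=4,suppress=True)
def snap(n,f):
    im=arm.get_image(n); cv2.imwrite(f'pics/{f}.png',im); return im
def st():
    s=arm.observe(); print({k:np.round(s[k],4).tolist() for k in('clock','position','ee_rot','force','width','joints')}); return s
E
python3 - <<'E'
from h import *
st()
for n in('scene','side'):
    snap(n,n+'0'); p=arm.camera_params(n); print(n,p)
print(arm.camera_params('wrist'))
E
```

```text
pics
{'clock': 0.0, 'position': [0.1785, 0.5985, 0.245], 'ee_rot': [-1.3336, -0.9923, 0.9941], 'force': [0.1731, 1.2973, -0.1815], 'width': 1.0014, 'joints': [-1.3836, 0.4352, 0.025, 1.5741, -0.0116, 1.134, -0.0751]}
scene {'K': array([[504.7332,   0.    , 316.1416],
       [  0.    , 504.7332, 196.1619],
       [  0.    ,   0.    ,   1.    ]]), 'R': array([[ 0.7957,  0.6055, -0.0105],
       [ 0.5038, -0.6715, -0.5434],
       [-0.3361,  0.4271, -0.8394]]), 't': array([-0.4511, -0.221 ,  1.913 ])}
side {'K': array([[405.089 ,   0.    , 315.6718],
       [  0.    , 405.089 , 207.9916],
       [  0.    ,   0.    ,   1.    ]]), 'R': array([[ 0.9862, -0.1651, -0.0153],
       [-0.1248, -0.6788, -0.7236],
       [ 0.1091,  0.7155, -0.69  ]]), 't': array([-0.6064,  0.1809,  1.1547])}
{'K': array([[301.6771,   0.    , 319.2735],
       [  0.    , 301.6771, 201.065 ],
       [  0.    ,   0.    ,   1.    ]]), 'tool_from_camera': array([[ 1.    ,  0.0003,  0.0005, -0.0006],
       [-0.0004, -0.2448,  0.9696, -0.141 ],
       [ 0.0004, -0.9696, -0.2448,  0.0638],
       [ 0.    ,  0.    ,  0.    ,  1.    ]])}
```

View pics/scene0.png

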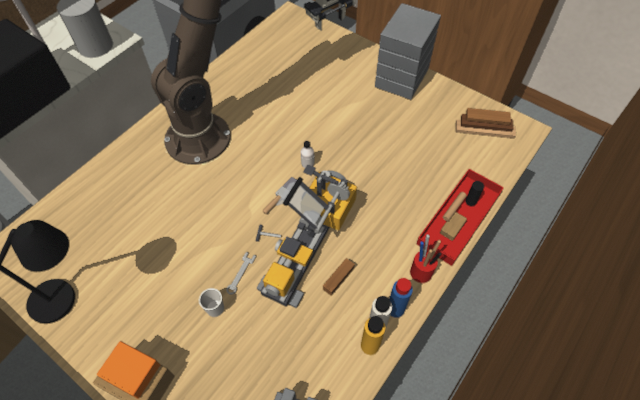

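View pics/side0.png

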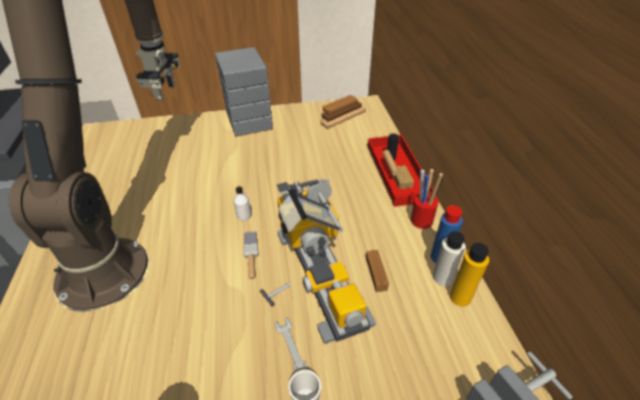

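Run:
```python
import cv2
a=cv2.imread('pics/scene0.png')[140:310,230:370]; cv2.imwrite('pics/sc.png',cv2.resize(a,None,fx=3.5,fy=3.5,interpolation=2)) 
a=cv2.imread('pics/side0.png')[165:285,230:400]; cv2.imwrite('pics/si.png',cv2.resize(a,None,fx=4.5,fy=4.5,interpolation=2))
```

```text
(no output)
```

View pics/sc.png

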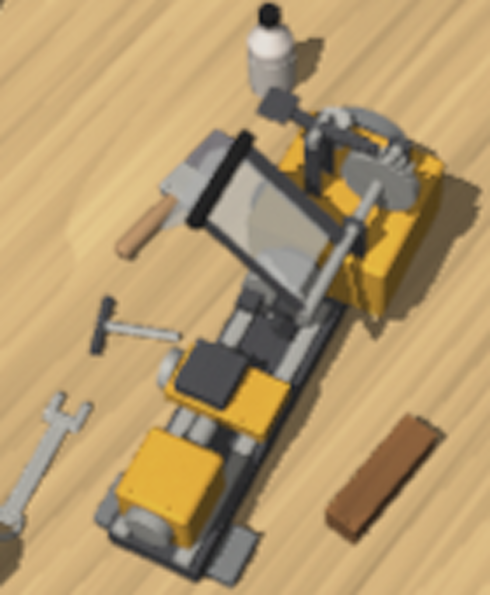

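View pics/si.png

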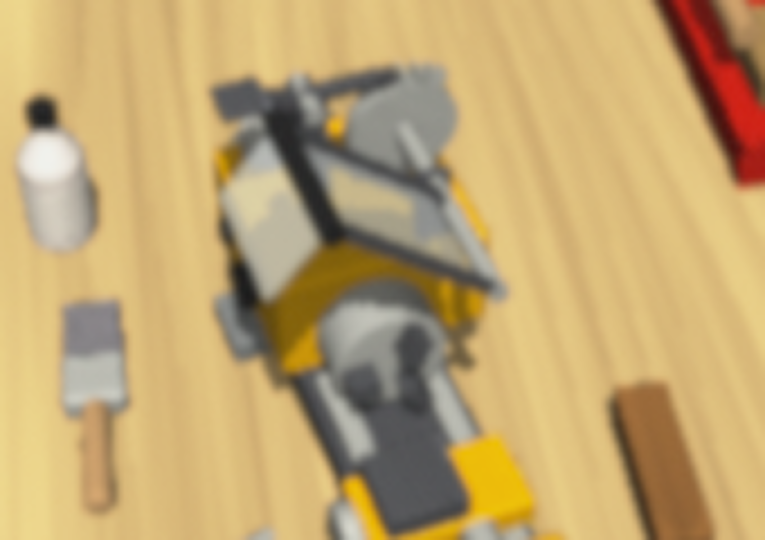

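```bash
cat > tri.py <<'E'
from h import *
def P(n):
    p=arm.camera_params(n); return p['K']@np.c_[p['R'],p['t']]
def tri(a,b):
    A=P('scene');B=P('side')
    X=cv2.triangulatePoints(A,B,np.array(a,float).reshape(2,1),np.array(b,float).reshape(2,1)); X=(X[:3]/X[3]).ravel()
    r=[]
    for M,u in((A,a),(B,b)):
        q=M@np.r_[X,1]; r.append(q[:2]/q[2]-u)
    return X,np.array(r).ravel()
def ray(n,u,z):
    p=arm.camera_params(n); d=p['R'].T@np.linalg.inv(p['K'])@np.r_[u,1]; c=-p['R'].T@p['t']; return c+d*(z-c[2])/d[2]
E
python3 - <<'E'
from tri import *
S=lambda x,y:(230+x/3.5,140+y/3.5)
D=lambda x,y:(230+x/4.5,165+y/4.5)
for n,a,b in(('tab',(279,104),(240,97)),('barL',(245,138),(279,118)),('barR',(199,218),(330,235))):
    print(n,*tri(S(*a),D(*b)))
print(ray('scene',S(279,104),.23),ray('side',D(240,97),.23))
print('bottle base',ray('scene',S(272,85),.0),'top',ray('scene',S(269,14),.12),ray('side',D(40,105),.12))
for z in(.257,.265,.273):print(z,[ray('scene',S(*u),z) for u in((245,138),(199,218))],[ray('side',D(*u),z) for u in((279,118),(330,235))])
# lathe yaw: bed edge
print(ray('scene',S(205,578),0.0),ray('side',D(0,0),0))
E
```

```text
tab [0.5346 0.0136 0.2226] [-0.0254 -0.1345  0.1762  0.1729]
barL [ 0.5513 -0.0535  0.2617] [-0.0154 -0.0907  0.1208  0.1204]
barR [ 0.5661 -0.134   0.2496] [ 0.0349  0.3097 -0.4114 -0.4311]
[0.5383 0.0091 0.23  ] [0.5338 0.0057 0.23  ]
bottle base [ 0.4119  0.153  -0.    ] top [0.4132 0.1513 0.12  ] [0.4067 0.1513 0.12  ]
0.257 [array([ 0.5494, -0.0513,  0.257 ]), array([ 0.5686, -0.1366,  0.257 ])] [array([ 0.5515, -0.0477,  0.257 ]), array([ 0.566, -0.143,  0.257])]
0.265 [array([ 0.5531, -0.0555,  0.265 ]), array([ 0.5722, -0.1402,  0.265 ])] [array([ 0.5508, -0.0568,  0.265 ]), array([ 0.5652, -0.151 ,  0.265 ])]
0.273 [array([ 0.5567, -0.0597,  0.273 ]), array([ 0.5758, -0.1438,  0.273 ])] [array([ 0.5501, -0.0659,  0.273 ]), array([ 0.5643, -0.159 ,  0.273 ])]
[ 0.6938 -0.3066  0.    ] [0.3648 0.4348 0.    ]
```

```bash
cat > plan.py <<'E'
from h import *
from scipy.spatial.transform import Rotation as Ro
import json
def target_R(phi):  # tool y down, tool x (jaw) horizontal at angle phi from world x
    x=np.array([np.cos(phi),np.sin(phi),0]); y=np.array([0,0,-1.]); return Ro.from_matrix(np.c_[x,y,np.cross(x,y)])
def plan(p,phi,n=None,step=.05):
    s=arm.observe(); P=np.array(s['position']);R=Ro.from_rotvec(s['ee_rot'])
    T=target_R(phi); dr=(R.inv()*T).as_rotvec(); d=np.array(p)-P
    if n is None: n=int(max(np.ceil(np.linalg.norm(d)/step),np.ceil(np.linalg.norm(dr)/.17),1))
    print('R now\n',R.as_matrix(),'n',n,'dr',dr)
    rows=[]
    for i in range(n):
        Ri=R*Ro.from_rotvec(dr*i/n); v=Ri.inv().apply(d/n)*100; r=dr/n
        rows.append(dict(zip(['x','y','z','rx','ry','rz'],[round(float(q),2) for q in v]+[round(float(q),3) for q in r])))
    print(json.dumps(rows))
E
python3 - <<'E'
from plan import *
st()
for phi in(.19,.19+np.pi):
    plan((.50,.10,.36),phi)
E
```

```text
{'clock': 0.1, 'position': [0.1785, 0.5985, 0.245], 'ee_rot': [-1.3334, -0.9923, 0.9941], 'force': [0.1452, -0.2627, 0.0491], 'width': 1.0017, 'joints': [-1.3836, 0.4351, 0.025, 1.574, -0.0116, 1.134, -0.0751]}
R now
 [[ 0.2858 -0.0003 -0.9583]
 [ 0.9583 -0.0014  0.2858]
 [-0.0014 -1.     -0.0001]] n 13 dr [ 0.0009  1.0909 -0.0012]
[{"x": -2.97, "y": -0.88, "z": -3.47, "rx": 0.0, "ry": 0.084, "rz": -0.0}, {"x": -2.67, "y": -0.88, "z": -3.7, "rx": 0.0, "ry": 0.084, "rz": -0.0}, {"x": -2.35, "y": -0.88, "z": -3.91, "rx": 0.0, "ry": 0.084, "rz": -0.0}, {"x": -2.01, "y": -0.88, "z": -4.1, "rx": 0.0, "ry": 0.084, "rz": -0.0}, {"x": -1.66, "y": -0.88, "z": -4.25, "rx": 0.0, "ry": 0.084, "rz": -0.0}, {"x": -1.3, "y": -0.88, "z": -4.37, "rx": 0.0, "ry": 0.084, "rz": -0.0}, {"x": -0.93, "y": -0.88, "z": -4.47, "rx": 0.0, "ry": 0.084, "rz": -0.0}, {"x": -0.55, "y": -0.88, "z": -4.53, "rx": 0.0, "ry": 0.084, "rz": -0.0}, {"x": -0.17, "y": -0.88, "z": -4.56, "rx": 0.0, "ry": 0.084, "rz": -0.0}, {"x": 0.21, "y": -0.88, "z": -4.56, "rx": 0.0, "ry": 0.084, "rz": -0.0}, {"x": 0.6, "y": -0.88, "z": -
[... 590 characters left out ...]
ry": -0.158, "rz": -0.0}, {"x": -4.44, "y": -0.88, "z": -1.05, "rx": -0.0, "ry": -0.158, "rz": -0.0}, {"x": -4.55, "y": -0.88, "z": -0.34, "rx": -0.0, "ry": -0.158, "rz": -0.0}, {"x": -4.55, "y": -0.88, "z": 0.38, "rx": -0.0, "ry": -0.158, "rz": -0.0}, {"x": -4.43, "y": -0.88, "z": 1.09, "rx": -0.0, "ry": -0.158, "rz": -0.0}, {"x": -4.2, "y": -0.88, "z": 1.77, "rx": -0.0, "ry": -0.158, "rz": -0.0}, {"x": -3.87, "y": -0.88, "z": 2.41, "rx": -0.0, "ry": -0.158, "rz": -0.0}, {"x": -3.45, "y": -0.88, "z": 2.99, "rx": -0.0, "ry": -0.158, "rz": -0.0}, {"x": -2.93, "y": -0.88, "z": 3.5, "rx": -0.0, "ry": -0.158, "rz": -0.0}, {"x": -2.35, "y": -0.88, "z": 3.91, "rx": -0.0, "ry": -0.158, "rz": -0.0}]
```

Request:
{"api": "move_arm", "payload": {"series": [{"x":-3,"y":-0.9,"z":-3.5,"ry":0.084},{"x":-2.7,"y":-0.9,"z":-3.7,"ry":0.084},{"x":-2.35,"y":-0.9,"z":-3.9,"ry":0.084},{"x":-2,"y":-0.9,"z":-4.1,"ry":0.084},{"x":-1.65,"y":-0.9,"z":-4.25,"ry":0.084},{"x":-1.3,"y":-0.9,"z":-4.4,"ry":0.084},{"x":-0.9,"y":-0.9,"z":-4.5,"ry":0.084},{"x":-0.55,"y":-0.9,"z":-4.5,"ry":0.084},{"x":-0.2,"y":-0.9,"z":-4.5,"ry":0.084},{"x":0.2,"y":-0.9,"z":-4.5,"ry":0.084},{"x":0.6,"y":-0.9,"z":-4.5,"ry":0.084},{"x":1,"y":-0.9,"z":-4.5,"ry":0.084}], "jaw": 0}}

```text
invalid input
```

Run:
```python
from plan import *
st()
plan((.515,.05,.35),.19)
```

```text
{'clock': 0.1, 'position': [0.1785, 0.5985, 0.245], 'ee_rot': [-1.3334, -0.9923, 0.9941], 'force': [0.1452, -0.2627, 0.0491], 'width': 1.0017, 'joints': [-1.3836, 0.4351, 0.025, 1.574, -0.0116, 1.134, -0.0751]}
R now
 [[ 0.2858 -0.0003 -0.9583]
 [ 0.9583 -0.0014  0.2858]
 [-0.0014 -1.     -0.0001]] n 14 dr [ 0.0009  1.0909 -0.0012]
[{"x": -3.07, "y": -0.74, "z": -3.42, "rx": 0.0, "ry": 0.078, "rz": -0.0}, {"x": -2.79, "y": -0.75, "z": -3.65, "rx": 0.0, "ry": 0.078, "rz": -0.0}, {"x": -2.5, "y": -0.75, "z": -3.86, "rx": 0.0, "ry": 0.078, "rz": -0.0}, {"x": -2.19, "y": -0.75, "z": -4.04, "rx": 0.0, "ry": 0.078, "rz": -0.0}, {"x": -1.87, "y": -0.75, "z": -4.2, "rx": 0.0, "ry": 0.078, "rz": -0.0}, {"x": -1.54, "y": -0.75, "z": -4.33, "rx": 0.0, "ry": 0.078, "rz": -0.0}, {"x": -1.2, "y": -0.75, "z": -4.44, "rx": 0.0, "ry": 0.078, "rz": -0.0}, {"x": -0.85, "y": -0.75, "z": -4.52, "rx": 0.0, "ry": 0.078, "rz": -0.0}, {"x": -0.49, "y": -0.75, "z": -4.57, "rx": 0.0, "ry": 0.078, "rz": -0.0}, {"x": -0.14, "y": -0.75, "z": -4.59, "rx": 0.0, "ry": 0.078, "rz": -0.0}, {"x": 0.22, "y": -0.75, "z": -4.59, "rx": 0.0, "ry": 0.078, "rz": -0.0}, {"x": 0.58, "y": -0.75, "z": -4.56, "rx": 0.0, "ry": 0.078, "rz": -0.0}, {"x": 0.93, "y": -0.75, "z": -4.5, "rx": 0.0, "ry": 0.078, "rz": -0.0}, {"x": 1.28, "y": -0.75, "z": -4.41, "rx": 0.0, "ry": 0.078, "rz": -0.0}]
```

Request:
{"api": "move_arm", "payload": {"series": [{"x":-3,"y":-0.9,"z":-3.5,"rx":0,"ry":0.084,"rz":0},{"x":-2.7,"y":-0.9,"z":-3.7,"rx":0,"ry":0.084,"rz":0},{"x":-2.35,"y":-0.9,"z":-3.9,"rx":0,"ry":0.084,"rz":0},{"x":-2,"y":-0.9,"z":-4.1,"rx":0,"ry":0.084,"rz":0},{"x":-1.65,"y":-0.9,"z":-4.25,"rx":0,"ry":0.084,"rz":0},{"x":-1.3,"y":-0.9,"z":-4.4,"rx":0,"ry":0.084,"rz":0},{"x":-0.9,"y":-0.9,"z":-4.5,"rx":0,"ry":0.084,"rz":0},{"x":-0.55,"y":-0.9,"z":-4.5,"rx":0,"ry":0.084,"rz":0},{"x":-0.2,"y":-0.9,"z":-4.5,"rx":0,"ry":0.084,"rz":0},{"x":0.2,"y":-0.9,"z":-4.5,"rx":0,"ry":0.084,"rz":0},{"x":0.6,"y":-0.9,"z":-4.5,"rx":0,"ry":0.084,"rz":0},{"x":1,"y":-0.9,"z":-4.5,"rx":0,"ry":0.084,"rz":0}], "jaw": 0}}

```text
clock: 1.6
position: [0.4737, 0.1214, 0.3531]
ee_rot: [-1.568, -0.189, 0.199]
force: [1.1, 0.4, 0.1]
width: 0.005
```

Run:
```python
from plan import *
st()
snap('wrist','w1')
plan((.515,.05,.35),.19)
```

```text
{'clock': 1.6, 'position': [0.4737, 0.1214, 0.3531], 'ee_rot': [-1.5676, -0.1893, 0.1992], 'force': [1.0714, 0.3801, 0.1173], 'width': 0.0055, 'joints': [-0.791, 0.1301, 0.4948, 1.7448, -0.0597, 1.2898, -0.0355]}
R now
 [[ 0.9723 -0.002  -0.2335]
 [ 0.2335 -0.0082  0.9723]
 [-0.0039 -1.     -0.0075]] n 2 dr [ 0.0076  0.0457 -0.0037]
[{"x": 1.1, "y": 0.25, "z": -3.6, "rx": 0.004, "ry": 0.023, "rz": -0.002}, {"x": 1.18, "y": 0.24, "z": -3.58, "rx": 0.004, "ry": 0.023, "rz": -0.002}]
```

View pics/w1.png

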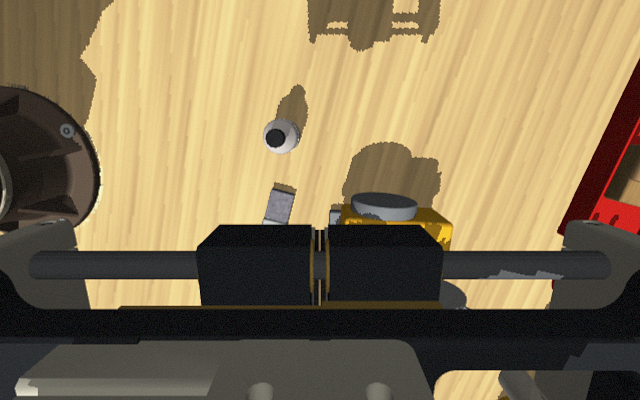

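Run:
```python
from plan import *
plan((.53,-.127,.42),.19)
```

```text
R now
 [[ 0.9723 -0.002  -0.2335]
 [ 0.2335 -0.0082  0.9723]
 [-0.0039 -1.     -0.0075]] n 6 dr [ 0.0076  0.0457 -0.0037]
[{"x": -0.08, "y": -1.06, "z": -4.14, "rx": 0.001, "ry": 0.008, "rz": -0.001}, {"x": -0.05, "y": -1.06, "z": -4.13, "rx": 0.001, "ry": 0.008, "rz": -0.001}, {"x": -0.02, "y": -1.07, "z": -4.13, "rx": 0.001, "ry": 0.008, "rz": -0.001}, {"x": 0.01, "y": -1.08, "z": -4.13, "rx": 0.001, "ry": 0.008, "rz": -0.001}, {"x": 0.04, "y": -1.08, "z": -4.13, "rx": 0.001, "ry": 0.008, "rz": -0.001}, {"x": 0.08, "y": -1.09, "z": -4.13, "rx": 0.001, "ry": 0.008, "rz": -0.001}]
```

Request:
{"api": "move_arm", "payload": {"series": [{"x":-0.1,"y":-1.1,"z":-4.1,"rx":0.001,"ry":0.008,"rz":-0.001},{"x":0,"y":-1.1,"z":-4.1,"rx":0.001,"ry":0.008,"rz":-0.001},{"x":0,"y":-1.1,"z":-4.1,"rx":0.001,"ry":0.008,"rz":-0.001},{"x":0,"y":-1.1,"z":-4.1,"rx":0.001,"ry":0.008,"rz":-0.001},{"x":0,"y":-1.1,"z":-4.1,"rx":0.001,"ry":0.008,"rz":-0.001},{"x":0.1,"y":-1.1,"z":-4.1,"rx":0.001,"ry":0.008,"rz":-0.001},{"x":0,"y":0,"z":0,"rx":0,"ry":0,"rz":0}]}}

```text
clock: 2.52
position: [0.5296, -0.133, 0.422]
ee_rot: [-1.568, -0.145, 0.147]
force: [0.3, -0.1, 0.1]
width: 0.004
```

Run:
```python
from plan import *
st()
snap('wrist','w2')
```

```text
{'clock': 2.525, 'position': [0.5296, -0.133, 0.422], 'ee_rot': [-1.5682, -0.1454, 0.1467], 'force': [0.2555, -0.1249, 0.1457], 'width': 0.0041, 'joints': [-0.3952, 0.2273, 0.7053, 1.5016, -0.1449, 1.4667, 0.4984]}
```

View pics/w2.png

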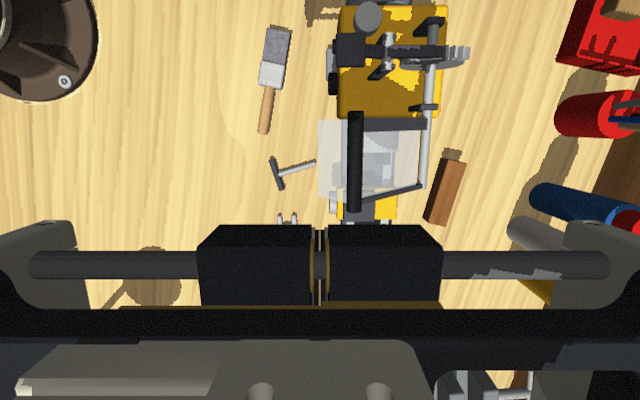

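Run:
```python
from plan import *
im=cv2.imread('pics/w2.png')[0:230,270:480]; cv2.imwrite('pics/w2z.png',cv2.resize(im,None,fx=2.6,fy=2.6,interpolation=2))
```

```text
(no output)
```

View pics/w2z.png

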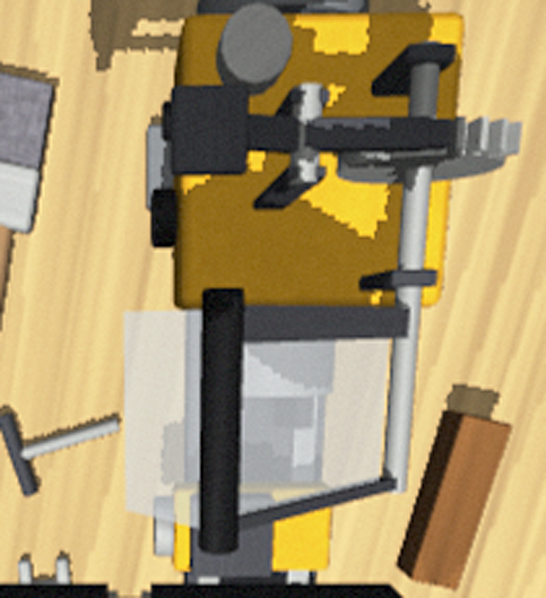

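```bash
cat >> plan.py <<'E'
def wray(u,z,pos,rot):
    p=arm.camera_params('wrist'); M=p['tool_from_camera']; R=Ro.from_rotvec(rot).as_matrix()
    d=R@M[:3,:3]@np.linalg.inv(p['K'])@np.r_[u,1]; c=R@M[:3,3]+pos
    return c+d*(z-c[2])/d[2]
E
python3 - <<'E'
from plan import *
from tri import ray
pos=[.5296,-.133,.422];rot=[-1.5682,-.1454,.1467]
Z=lambda x,y:(270+x/2.6,y/2.6)
w=lambda x,y,z:wray(Z(x,y),z,pos,rot)
print('tab',w(210,129,.23),[w(*c,.23)[:2] for c in((173,87),(247,87),(173,172),(247,172))])
for z in(.257,.265,.273): print(z,w(223,290,z),w(220,551,z),(w(223,290,z)+w(220,551,z))/2)
print('hinge rod',w(426,60,.175),w(399,490,.175))
E
```

```text
tab [0.5364 0.0083 0.23  ] [array([0.5193, 0.0201]), array([0.5472, 0.0253]), array([ 0.5254, -0.0095]), array([ 0.554 , -0.0042])]
0.257 [ 0.5514 -0.051   0.257 ] [ 0.572  -0.1506  0.257 ] [ 0.5617 -0.1008  0.257 ]
0.265 [ 0.5505 -0.0515  0.265 ] [ 0.5706 -0.1485  0.265 ] [ 0.5606 -0.1     0.265 ]
0.273 [ 0.5497 -0.052   0.273 ] [ 0.5692 -0.1464  0.273 ] [ 0.5594 -0.0992  0.273 ]
hinge rod [0.6276 0.0662 0.175 ] [ 0.6682 -0.1243  0.175 ]
```

Run:
```python
from plan import *
plan((.524,.008,.33),.205)
```

```text
R now
 [[ 0.9823 -0.0015 -0.1875]
 [ 0.1875 -0.0011  0.9823]
 [-0.0017 -1.     -0.0008]] n 4 dr [ 0.0008 -0.0164 -0.0017]
[{"x": 0.52, "y": 2.28, "z": 3.44, "rx": 0.0, "ry": -0.004, "rz": -0.0}, {"x": 0.53, "y": 2.28, "z": 3.43, "rx": 0.0, "ry": -0.004, "rz": -0.0}, {"x": 0.54, "y": 2.28, "z": 3.43, "rx": 0.0, "ry": -0.004, "rz": -0.0}, {"x": 0.56, "y": 2.28, "z": 3.43, "rx": 0.0, "ry": -0.004, "rz": -0.0}]
```

Request:
{"api": "move_arm", "payload": {"series": [{"x":0.5,"y":0.5,"z":4,"rx":0,"ry":-0.004,"rz":0},{"x":0.5,"y":0.5,"z":4,"rx":0,"ry":-0.004,"rz":0},{"x":0.6,"y":2,"z":4,"rx":0,"ry":-0.004,"rz":0},{"x":0.6,"y":3,"z":1.7,"rx":0,"ry":-0.004,"rz":0},{"x":0,"y":3,"z":0,"rx":0,"ry":0,"rz":0},{"x":0,"y":0,"z":0,"rx":0,"ry":0,"rz":0}]}}

```text
clock: 3.32
position: [0.5207, 0.0222, 0.3259]
ee_rot: [-1.561, -0.166, 0.176]
force: [0.3, 1.4, 1.4]
width: 0.005
```

Run:
```python
from plan import *
st()
plan((.524,.008,.255),.205)
```

```text
{'clock': 3.325, 'position': [0.5207, 0.0222, 0.3259], 'ee_rot': [-1.5613, -0.1659, 0.1765], 'force': [0.3413, 1.4079, 1.3652], 'width': 0.0051, 'joints': [-0.6256, 0.2175, 0.6, 1.7297, -0.1314, 1.2411, 0.2251]}
R now
 [[ 0.9763 -0.007  -0.2164]
 [ 0.2164  0.0019  0.9763]
 [-0.0064 -1.      0.0034]] n 2 dr [-0.0033  0.0131 -0.0064]
[{"x": 0.03, "y": 3.54, "z": -0.74, "rx": -0.002, "ry": 0.007, "rz": -0.003}, {"x": 0.02, "y": 3.54, "z": -0.74, "rx": -0.002, "ry": 0.007, "rz": -0.003}]
```

Request:
{"api": "move_arm", "payload": {"series": [{"x":0,"y":2,"z":-1,"rx":-0.002,"ry":0.007,"rz":-0.003},{"x":0,"y":2,"z":-0.4,"rx":-0.002,"ry":0.007,"rz":-0.003},{"x":0,"y":1,"z":0,"rx":0,"ry":0,"rz":0},{"x":0,"y":0,"z":0,"rx":0,"ry":0,"rz":0}]}}

```text
clock: 3.82
position: [0.5246, 0.0112, 0.2785]
ee_rot: [-1.564, -0.166, 0.16]
force: [-0.1, 0.2, 0.7]
width: 0.004
```

Run:
```python
from plan import *
st()
plan((.524,.008,.25),.205)
a=snap('scene','s3')[130:260,260:380]; cv2.imwrite('pics/s3z.png',cv2.resize(a,None,fx=4.5,fy=4.5,interpolation=2))
a=snap('side','d3')[145:265,250:370]; cv2.imwrite('pics/d3z.png',cv2.resize(a,None,fx=4.5,fy=4.5,interpolation=2))
```

```text
{'clock': 3.825, 'position': [0.5246, 0.0112, 0.2785], 'ee_rot': [-1.5636, -0.166, 0.1603], 'force': [-0.148, 0.1625, 0.7469], 'width': 0.0037, 'joints': [-0.5954, 0.2569, 0.5984, 1.8063, -0.1609, 1.1231, 0.265]}
R now
 [[ 0.9785  0.0035 -0.2063]
 [ 0.2063  0.0014  0.9785]
 [ 0.0037 -1.      0.0006]] n 1 dr [-0.0006  0.0028  0.0037]
[{"x": -0.14, "y": 2.85, "z": -0.3, "rx": -0.001, "ry": 0.003, "rz": 0.004}]
```

View pics/s3z.png

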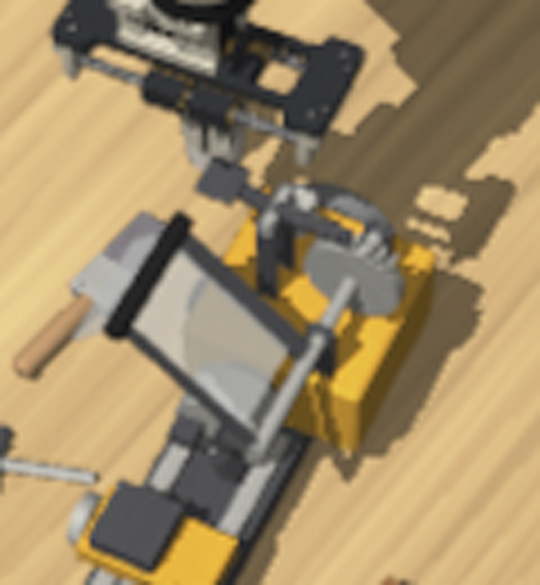

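View pics/d3z.png

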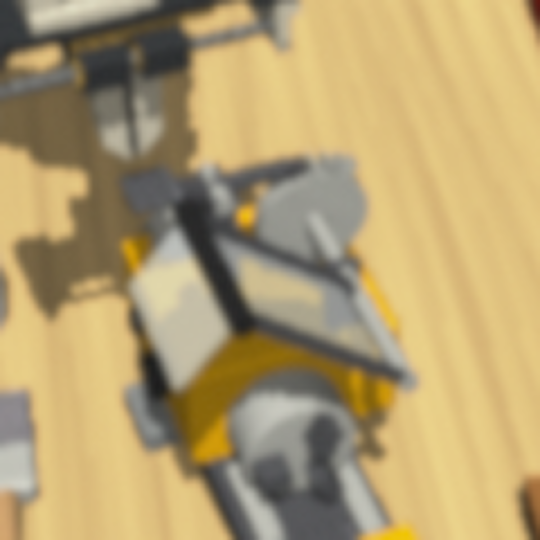

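Request:
{"api": "move_arm", "payload": {"series": [{"x":0,"y":1.5,"z":-0.2,"rx":0,"ry":0,"rz":0.002},{"x":0,"y":0.5,"z":0,"rx":0,"ry":0,"rz":0},{"x":0,"y":0.4,"z":0,"rx":0,"ry":0,"rz":0},{"x":0,"y":0.4,"z":0,"rx":0,"ry":0,"rz":0}]}}

```text
clock: 4.42
position: [0.5263, 0.0093, 0.2504]
ee_rot: [-1.563, -0.167, 0.16]
force: [0.4, -0.1, -0.2]
width: 0.005
```

Request:
{"api": "move_arm", "payload": {"series": [{"x":0,"y":0.5,"z":0,"rx":0,"ry":0,"rz":0},{"x":-0.1,"y":0.5,"z":0,"rx":0,"ry":0,"rz":0}]}}

```text
clock: 4.68
position: [0.5252, 0.009, 0.2401]
ee_rot: [-1.563, -0.167, 0.16]
force: [0.0, 0.3, 3.3]
width: 0.004
```

Request:
{"api": "move_arm", "payload": {"series": [{"x":0,"y":0.4,"z":0,"rx":0,"ry":0,"rz":0},{"x":0,"y":0.3,"z":0,"rx":0,"ry":0,"rz":0}]}}

```text
clock: 4.92
position: [0.5249, 0.009, 0.2325]
ee_rot: [-1.563, -0.166, 0.16]
force: [-1.2, -0.7, 3.2]
width: 0.004
```

Contact at 3 N, as expected; continue in small steps to the stop.

Request:
{"api": "move_arm", "payload": {"series": [{"x":0,"y":0.25,"z":0,"rx":0,"ry":0,"rz":0}]}}

```text
clock: 5.05
position: [0.5252, 0.009, 0.2304]
ee_rot: [-1.563, -0.167, 0.16]
force: [-7.4, 0.1, 21.0]
width: 0.008
```

Request:
{"api": "move_arm", "payload": {"series": [{"x":0,"y":0.2,"z":0,"rx":0,"ry":0,"rz":0}]}}

```text
clock: 5.18
position: [0.5253, 0.0089, 0.2298]
ee_rot: [-1.562, -0.167, 0.159]
force: [-11.6, 0.5, 28.3]
width: 0.001
```

Request:
{"api": "move_arm", "payload": {"series": [{"x":0,"y":0.2,"z":0,"rx":0,"ry":0,"rz":0}]}}

```text
clock: 5.3
position: [0.5254, 0.0088, 0.2297]
ee_rot: [-1.561, -0.168, 0.158]
force: [-13.6, -0.1, 30.2]
width: 0.005
```

Request:
{"api": "move_arm", "payload": {"series": [{"x":0,"y":-1,"z":0,"rx":0,"ry":0,"rz":0},{"x":0,"y":-3,"z":0,"rx":0,"ry":0,"rz":0},{"x":0,"y":-5,"z":0,"rx":0,"ry":0,"rz":0},{"x":0,"y":-4,"z":-3,"rx":0,"ry":0,"rz":0},{"x":0,"y":-2,"z":-5,"rx":0,"ry":0,"rz":0},{"x":0,"y":0,"z":-4,"rx":0,"ry":0,"rz":0},{"x":0,"y":0,"z":0,"rx":0,"ry":0,"rz":0}]}}

```text
clock: 6.18
position: [0.5515, -0.1115, 0.385]
ee_rot: [-1.563, -0.174, 0.158]
force: [0.3, 0.8, -0.2]
width: -0.002
```

Run:
```python
from plan import *
st()
a=snap('wrist','w4')[0:230,270:480]; cv2.imwrite('pics/w4z.png',cv2.resize(a,None,fx=2.6,fy=2.6,interpolation=2))
a=snap('side','d4')[165:285,250:370]; cv2.imwrite('pics/d4z.png',cv2.resize(a,None,fx=4.5,fy=4.5,interpolation=2))
plan((.553,-.101,.33),.205)
```

```text
{'clock': 6.175, 'position': [0.5515, -0.1115, 0.385], 'ee_rot': [-1.5625, -0.1739, 0.1578], 'force': [0.3257, 0.7662, -0.2468], 'width': -0.0019, 'joints': [-0.4048, 0.2662, 0.6826, 1.5444, -0.1752, 1.3825, 0.5032]}
R now
 [[ 0.9768  0.0092 -0.2139]
 [ 0.2139  0.0049  0.9768]
 [ 0.01   -0.9999  0.0028]] n 2 dr [-0.0028  0.0106  0.01  ]
[{"x": 0.12, "y": 2.73, "z": 0.32, "rx": -0.001, "ry": 0.005, "rz": 0.005}, {"x": 0.13, "y": 2.73, "z": 0.32, "rx": -0.001, "ry": 0.005, "rz": 0.005}]
```

View pics/w4z.png

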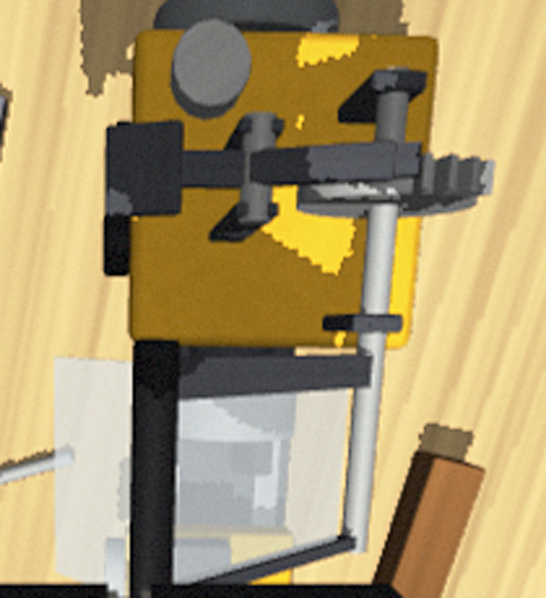

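View pics/d4z.png

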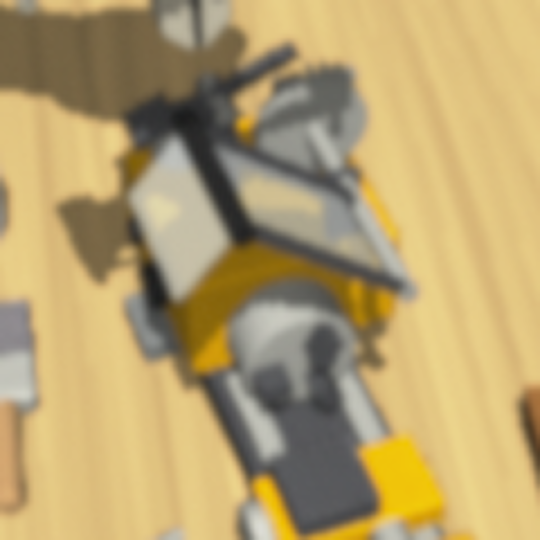

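Run:
```python
from plan import *
plan((.560,-.100,.30),.205)
H=np.array([.659,-.080]);ex=np.array([.979,.2036])
for a in(.72,.65,.55,.45,.35,.25,.15,.08,.0): print(a,H-.13*np.cos(a)*ex,.175+.13*np.sin(a)+.027)
```

```text
R now
 [[ 0.9768  0.0092 -0.2139]
 [ 0.2139  0.0049  0.9768]
 [ 0.01   -0.9999  0.0028]] n 2 dr [-0.0028  0.0106  0.01  ]
[{"x": 0.46, "y": 4.24, "z": 0.29, "rx": -0.001, "ry": 0.005, "rz": 0.005}, {"x": 0.48, "y": 4.24, "z": 0.3, "rx": -0.001, "ry": 0.005, "rz": 0.005}]
0.72 [ 0.5633 -0.0999] 0.28772000735629155
0.65 [ 0.5577 -0.1011] 0.28067423274568515
0.55 [ 0.5505 -0.1026] 0.26994933976098573
0.45 [ 0.5444 -0.1038] 0.2585455194344599
0.35 [ 0.5394 -0.1049] 0.24657671496920866
0.25 [ 0.5357 -0.1056] 0.23416251470308797
0.15 [ 0.5332 -0.1062] 0.22142695722156788
0.08 [ 0.5321 -0.1064] 0.21238891021599243
0.0 [ 0.5317 -0.1065] 0.20199999999999999
```

Request:
{"api": "move_arm", "payload": {"series": [{"x":0.4,"y":3,"z":0.3,"rx":-0.001,"ry":0.005,"rz":0.005},{"x":0.4,"y":3,"z":0.3,"rx":-0.001,"ry":0.005,"rz":0.005},{"x":0.2,"y":1,"z":0,"rx":0,"ry":0,"rz":0},{"x":0,"y":0,"z":0,"rx":0,"ry":0,"rz":0}]}}

```text
clock: 6.78
position: [0.5612, -0.0937, 0.3128]
ee_rot: [-1.561, -0.167, 0.167]
force: [0.3, -0.1, 0.1]
width: 0.006
```

Run:
```python
from plan import *
st()
plan((.560,-.100,.30),.205)
a=snap('scene','s5')[130:260,260:380]; b=snap('side','d5')[145:265,250:370]
cv2.imwrite('pics/m5.png',np.hstack([cv2.resize(a,(390,420),interpolation=2),cv2.resize(b,(400,420),interpolation=2)]))
```

```text
{'clock': 6.775, 'position': [0.5612, -0.0937, 0.3128], 'ee_rot': [-1.5612, -0.1672, 0.167], 'force': [0.2655, -0.052, 0.0573], 'width': 0.0062, 'joints': [-0.4101, 0.3249, 0.6586, 1.6496, -0.2112, 1.2396, 0.5054]}
R now
 [[ 0.9774 -0.0002 -0.2113]
 [ 0.2113  0.0031  0.9774]
 [ 0.0004 -1.      0.0031]] n 1 dr [-0.0031  0.0079  0.0004]
[{"x": -0.25, "y": 1.28, "z": -0.59, "rx": -0.003, "ry": 0.008, "rz": 0.0}]
```

View pics/m5.png

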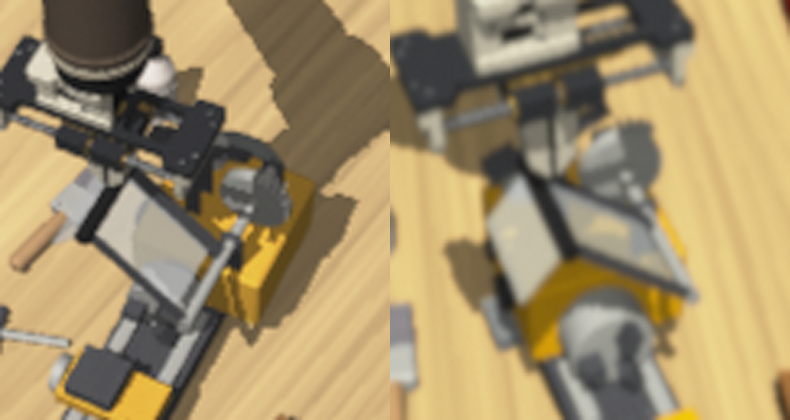

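Request:
{"api": "move_arm", "payload": {"series": [{"x":-0.2,"y":0.8,"z":-0.5,"rx":0,"ry":0.005,"rz":0},{"x":0,"y":0.6,"z":0,"rx":0,"ry":0,"rz":0},{"x":0,"y":0.5,"z":0,"rx":0,"ry":0,"rz":0},{"x":0,"y":0.4,"z":0,"rx":0,"ry":0,"rz":0}]}}

```text
clock: 7.38
position: [0.5612, -0.1008, 0.2914]
ee_rot: [-1.562, -0.166, 0.158]
force: [0.4, -0.2, -0.6]
width: 0.002
```

Request:
{"api": "move_arm", "payload": {"series": [{"x":-0.1,"y":0.5,"z":0,"rx":0,"ry":0,"rz":0},{"x":-0.2,"y":0.4,"z":0,"rx":0,"ry":0,"rz":0}]}}

```text
clock: 7.62
position: [0.5562, -0.1019, 0.2826]
ee_rot: [-1.561, -0.162, 0.16]
force: [-9.5, 1.8, 13.4]
width: 0.002
```

Request:
{"api": "move_arm", "payload": {"series": [{"x":-0.4,"y":0.5,"z":0,"rx":0,"ry":0,"rz":0},{"x":-0.4,"y":0.5,"z":0,"rx":0,"ry":0,"rz":0}]}}

```text
clock: 7.88
position: [0.5483, -0.1034, 0.2732]
ee_rot: [-1.56, -0.163, 0.159]
force: [0.8, 1.6, 3.9]
width: 0.006
```

Request:
{"api": "move_arm", "payload": {"series": [{"x":-0.35,"y":0.5,"z":0,"rx":0,"ry":0,"rz":0},{"x":-0.3,"y":0.6,"z":0,"rx":0,"ry":0,"rz":0}]}}

```text
clock: 8.12
position: [0.5414, -0.1048, 0.2619]
ee_rot: [-1.56, -0.163, 0.159]
force: [-4.6, 0.3, 6.7]
width: 0.003
```

Request:
{"api": "move_arm", "payload": {"series": [{"x":-0.25,"y":0.6,"z":0,"rx":0,"ry":0,"rz":0},{"x":-0.25,"y":0.6,"z":0,"rx":0,"ry":0,"rz":0}]}}

```text
clock: 8.38
position: [0.5348, -0.1062, 0.249]
ee_rot: [-1.56, -0.161, 0.161]
force: [-1.4, 0.1, 4.8]
width: 0.004
```

Run:
```python
from plan import *
st()
a=snap('scene','s6')[130:260,260:380]; b=snap('side','d6')[145:265,250:370]
cv2.imwrite('pics/m6.png',np.hstack([cv2.resize(a,(390,420),interpolation=2),cv2.resize(b,(400,420),interpolation=2)]))
```

```text
{'clock': 8.375, 'position': [0.5348, -0.1062, 0.249], 'ee_rot': [-1.5599, -0.161, 0.1608], 'force': [-1.3712, 0.1264, 4.7523], 'width': 0.0039, 'joints': [-0.386, 0.3353, 0.6484, 1.8016, -0.2323, 1.082, 0.551]}
```

View pics/m6.png

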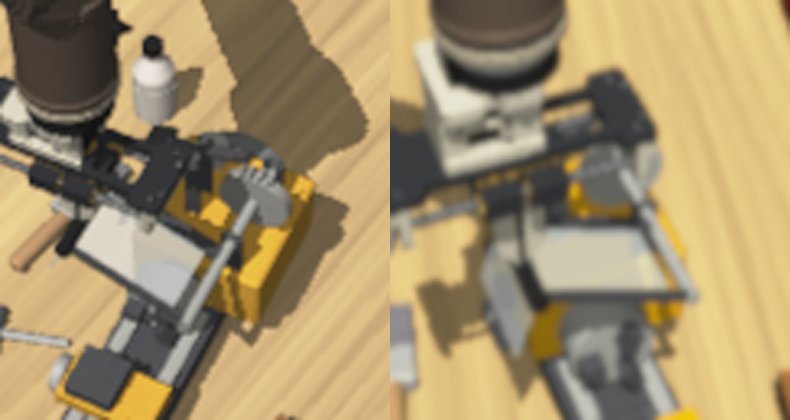

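Request:
{"api": "move_arm", "payload": {"series": [{"x":0,"y":0.6,"z":0,"rx":0,"ry":0,"rz":0},{"x":0,"y":0.6,"z":0,"rx":0,"ry":0,"rz":0}]}}

```text
clock: 8.72
position: [0.5341, -0.1066, 0.2363]
ee_rot: [-1.56, -0.159, 0.162]
force: [-4.0, 0.2, 5.0]
width: 0.006
```

Request:
{"api": "move_arm", "payload": {"series": [{"x":0,"y":0.6,"z":0,"rx":0,"ry":0,"rz":0},{"x":0,"y":0.6,"z":0,"rx":0,"ry":0,"rz":0}]}}

```text
clock: 8.98
position: [0.5342, -0.1067, 0.2235]
ee_rot: [-1.56, -0.159, 0.161]
force: [-1.1, 0.1, 3.7]
width: 0.006
```

Request:
{"api": "move_arm", "payload": {"series": [{"x":0,"y":0.5,"z":0,"rx":0,"ry":0,"rz":0},{"x":0,"y":0.5,"z":0,"rx":0,"ry":0,"rz":0}]}}

```text
clock: 9.22
position: [0.5349, -0.1065, 0.2128]
ee_rot: [-1.561, -0.161, 0.161]
force: [-0.4, 0.1, 3.9]
width: 0.005
```

Request:
{"api": "move_arm", "payload": {"series": [{"x":0,"y":0.4,"z":0,"rx":0,"ry":0,"rz":0}]}}

```text
clock: 9.35
position: [0.5352, -0.1064, 0.2086]
ee_rot: [-1.561, -0.161, 0.16]
force: [0.2, -0.2, 3.5]
width: 0.006
```

Request:
{"api": "move_arm", "payload": {"series": [{"x":0,"y":0.4,"z":0,"rx":0,"ry":0,"rz":0}]}}

```text
clock: 9.48
position: [0.5355, -0.1063, 0.2044]
ee_rot: [-1.561, -0.162, 0.16]
force: [0.3, -1.1, 3.7]
width: 0.008
```

Request:
{"api": "move_arm", "payload": {"series": [{"x":0,"y":0.3,"z":0,"rx":0,"ry":0,"rz":0}]}}

```text
clock: 9.6
position: [0.5357, -0.1063, 0.2012]
ee_rot: [-1.561, -0.162, 0.16]
force: [0.2, 0.9, 3.6]
width: 0.003
```

Request:
{"api": "move_arm", "payload": {"series": [{"x":0,"y":0.2,"z":0,"rx":0,"ry":0,"rz":0}]}}

```text
clock: 9.72
position: [0.5362, -0.1063, 0.1994]
ee_rot: [-1.561, -0.163, 0.159]
force: [1.3, 1.3, 9.6]
width: 0.007
```

Request:
{"api": "move_arm", "payload": {"series": [{"x":0,"y":0.2,"z":0,"rx":0,"ry":0,"rz":0}]}}

```text
clock: 9.85
position: [0.5375, -0.1062, 0.1982]
ee_rot: [-1.561, -0.165, 0.157]
force: [2.4, 0.6, 11.0]
width: 0.003
```

Request:
{"api": "move_arm", "payload": {"series": [{"x":0,"y":0.2,"z":0,"rx":0,"ry":0,"rz":0}]}}

```text
clock: 9.98
position: [0.5388, -0.1062, 0.197]
ee_rot: [-1.562, -0.168, 0.155]
force: [1.5, 0.8, 8.6]
width: 0.004
```

Request:
{"api": "move_arm", "payload": {"series": [{"x":0,"y":-1,"z":0,"rx":0,"ry":0,"rz":0},{"x":0,"y":-3,"z":0,"rx":0,"ry":0,"rz":0},{"x":0,"y":-5,"z":0,"rx":0,"ry":0,"rz":0},{"x":-0.3,"y":-5,"z":-1,"rx":0,"ry":0,"rz":0},{"x":-0.5,"y":-4,"z":-1,"rx":0,"ry":0,"rz":0},{"x":0,"y":0,"z":0,"rx":0,"ry":0,"rz":0}]}}

```text
clock: 10.72
position: [0.531, -0.1287, 0.3828]
ee_rot: [-1.562, -0.162, 0.159]
force: [1.8, 1.0, -0.5]
width: 0.004
```

Run:
```python
from plan import *
st()
a=snap('wrist','w7')[0:230,240:480]; cv2.imwrite('pics/w7z.png',cv2.resize(a,None,fx=2.6,fy=2.6,interpolation=2))
b=snap('side','d7')[165:285,250:370];cv2.imwrite('pics/d7z.png',cv2.resize(b,None,fx=4.5,fy=4.5,interpolation=2))
```

```text
{'clock': 10.725, 'position': [0.531, -0.1287, 0.3828], 'ee_rot': [-1.5616, -0.1622, 0.1589], 'force': [1.8293, 0.956, -0.5244], 'width': 0.0037, 'joints': [-0.3942, 0.2402, 0.6963, 1.5803, -0.16, 1.3773, 0.5233]}
```

View pics/w7z.png

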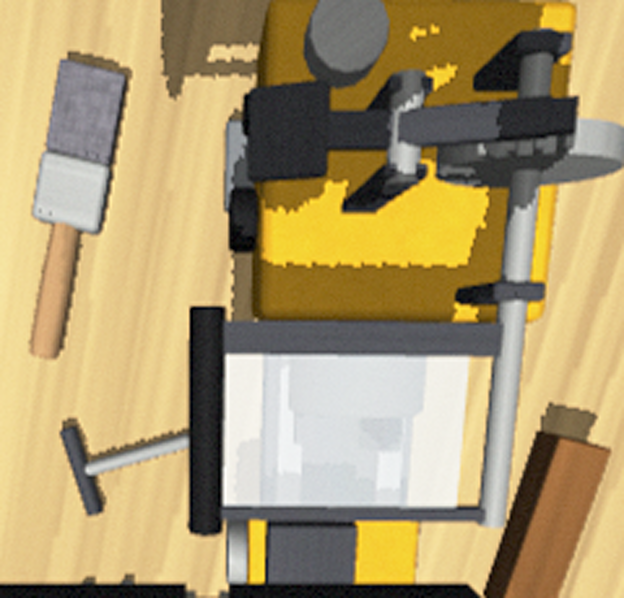

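View pics/d7z.png

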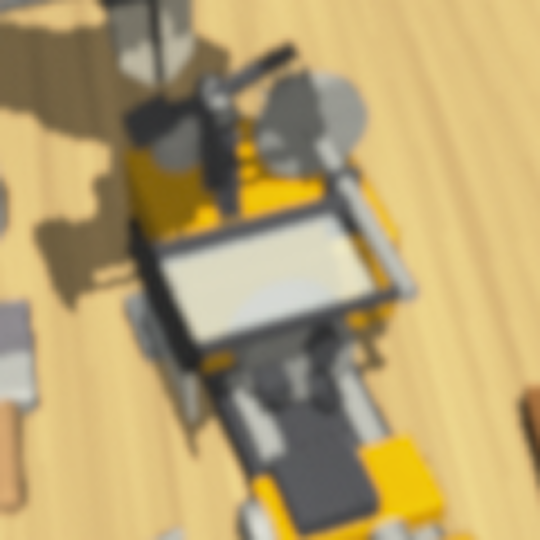

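Run:
```python
from plan import *
from tri import tri
pos=[.531,-.1287,.3828];rot=[-1.5616,-.1622,.1589]
Z=lambda x,y:(240+x/2.6,y/2.6)
w=lambda x,y,z:wray(Z(x,y),z,pos,rot)
for z in(.175,.18,.185,.195): 
  a,b=w(207,308,z),w(206,533,z);print(z,a,b,(a+b)/2,np.linalg.norm(a-b))
print('hinge rod',w(537,60,.175),w(492,520,.175))
a=cv2.imread('pics/side_x.png')
im=snap('scene','s7')[130:260,260:380]; cv2.imwrite('pics/s7z.png',cv2.resize(im,None,fx=4.5,fy=4.5,interpolation=2))
```

```text
0.175 [ 0.5185 -0.0579  0.175 ] [ 0.5384 -0.1557  0.175 ] [ 0.5284 -0.1068  0.175 ] 0.0998670715020838
0.18 [ 0.5185 -0.058   0.18  ] [ 0.5381 -0.1545  0.18  ] [ 0.5283 -0.1062  0.18  ] 0.09843646897607342
0.185 [ 0.5185 -0.0581  0.185 ] [ 0.5378 -0.1532  0.185 ] [ 0.5281 -0.1056  0.185 ] 0.09700586645006304
0.195 [ 0.5185 -0.0584  0.195 ] [ 0.5372 -0.1506  0.195 ] [ 0.5279 -0.1045  0.195 ] 0.09414466139804227
hinge rod [0.6283 0.0628 0.175 ] [ 0.6656 -0.1231  0.175 ][ WARN:0@0.523] global loadsave.cpp:275 findDecoder imread_('pics/side_x.png'): can't open/read file: check file path/integrity
```

View pics/s7z.png

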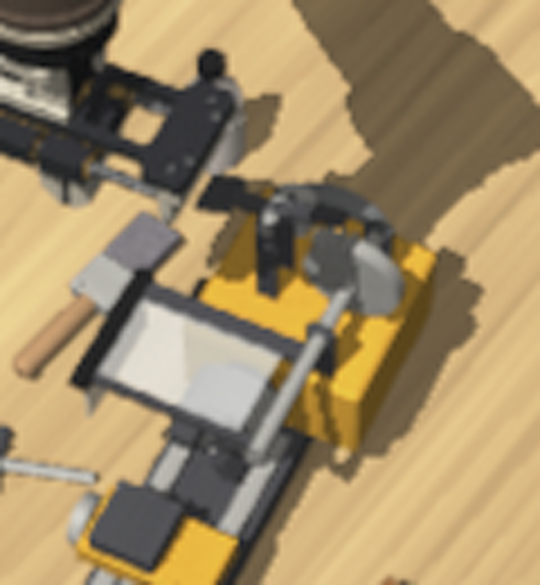

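Run:
```python
from plan import *
plan((.526,-.107,.225),.205)
```

```text
R now
 [[ 0.9787 -0.0045 -0.2052]
 [ 0.2052  0.0046  0.9787]
 [-0.0034 -1.      0.0054]] n 4 dr [-0.0054  0.0017 -0.0034]
[{"x": 0.01, "y": 3.85, "z": 0.48, "rx": -0.001, "ry": 0.0, "rz": -0.001}, {"x": 0.01, "y": 3.85, "z": 0.48, "rx": -0.001, "ry": 0.0, "rz": -0.001}, {"x": 0.01, "y": 3.85, "z": 0.49, "rx": -0.001, "ry": 0.0, "rz": -0.001}, {"x": 0.0, "y": 3.85, "z": 0.49, "rx": -0.001, "ry": 0.0, "rz": -0.001}]
```

Request:
{"api": "move_arm", "payload": {"series": [{"x":0,"y":3.8,"z":0.6,"rx":-0.001,"ry":0,"rz":-0.001},{"x":0,"y":3.8,"z":0.6,"rx":-0.001,"ry":0,"rz":-0.001},{"x":0,"y":3.2,"z":0.5,"rx":-0.001,"ry":0,"rz":-0.001},{"x":0,"y":2,"z":0.3,"rx":-0.001,"ry":0,"rz":0},{"x":0,"y":0,"z":0,"rx":0,"ry":0,"rz":0}]}}

```text
clock: 11.5
position: [0.5209, -0.1028, 0.2406]
ee_rot: [-1.561, -0.154, 0.174]
force: [-0.8, -0.4, 0.6]
width: 0.003
```

Request:
{"api": "move_arm", "payload": {"series": [{"x":0.4,"y":1.5,"z":-0.3,"rx":0,"ry":0,"rz":0},{"x":0.1,"y":1,"z":0,"rx":0,"ry":0,"rz":0},{"x":0,"y":0.5,"z":0,"rx":0,"ry":0,"rz":0}]}}

```text
clock: 11.88
position: [0.527, -0.105, 0.2094]
ee_rot: [-1.562, -0.155, 0.174]
force: [0.0, 0.1, 0.2]
width: 0.005
```

Request:
{"api": "move_arm", "payload": {"series": [{"x":0,"y":0.4,"z":0,"rx":0,"ry":0,"rz":0}]}}

```text
clock: 12.0
position: [0.5271, -0.1052, 0.2052]
ee_rot: [-1.562, -0.155, 0.173]
force: [-0.6, 0.5, 0.2]
width: 0.01
```

Request:
{"api": "move_arm", "payload": {"series": [{"x":0,"y":0.25,"z":0,"rx":0,"ry":0,"rz":0}]}}

```text
clock: 12.12
position: [0.5271, -0.1053, 0.2027]
ee_rot: [-1.562, -0.155, 0.173]
force: [0.6, 0.3, -0.3]
width: 0.003
```

Request:
{"api": "move_arm", "payload": {"series": [{"x":0,"y":0.25,"z":0,"rx":0,"ry":0,"rz":0}]}}

```text
clock: 12.25
position: [0.5273, -0.1054, 0.2015]
ee_rot: [-1.561, -0.155, 0.172]
force: [-10.9, 3.1, 31.4]
width: 0.003
```

Request:
{"api": "move_arm", "payload": {"series": [{"x":0,"y":0.2,"z":0,"rx":0,"ry":0,"rz":0}]}}

```text
clock: 12.38
position: [0.5273, -0.1055, 0.2015]
ee_rot: [-1.56, -0.156, 0.171]
force: [-10.5, 3.2, 30.3]
width: 0.004
```

Request:
{"api": "move_arm", "payload": {"series": [{"x":0,"y":-1,"z":0,"rx":0,"ry":0,"rz":0},{"x":0,"y":-3,"z":0,"rx":0,"ry":0,"rz":0},{"x":0,"y":-5,"z":0,"rx":0,"ry":0,"rz":0},{"x":0,"y":-5,"z":-1,"rx":0,"ry":0,"rz":0},{"x":0,"y":-4,"z":-1,"rx":0,"ry":0,"rz":0},{"x":0,"y":0,"z":0,"rx":0,"ry":0,"rz":0},{"x":0,"y":0,"z":0,"rx":0,"ry":0,"rz":0}]}}

```text
clock: 13.25
position: [0.533, -0.1265, 0.3892]
ee_rot: [-1.56, -0.158, 0.168]
force: [0.9, 0.5, -1.0]
width: 0.005
```

Run:
```python
from plan import *
st()
a=snap('wrist','w8')[0:230,240:480]
b=snap('side','d8')[145:400,230:400]
cv2.imwrite('pics/m8.png',np.hstack([cv2.resize(a,(450,431),interpolation=2),cv2.resize(b,(287,431),interpolation=2)]))
```

```text
{'clock': 13.25, 'position': [0.533, -0.1265, 0.3892], 'ee_rot': [-1.5604, -0.1584, 0.1684], 'force': [0.8694, 0.5118, -1.0145], 'width': 0.0055, 'joints': [-0.3957, 0.247, 0.698, 1.5579, -0.1616, 1.4026, 0.5239]}
```

View pics/m8.png

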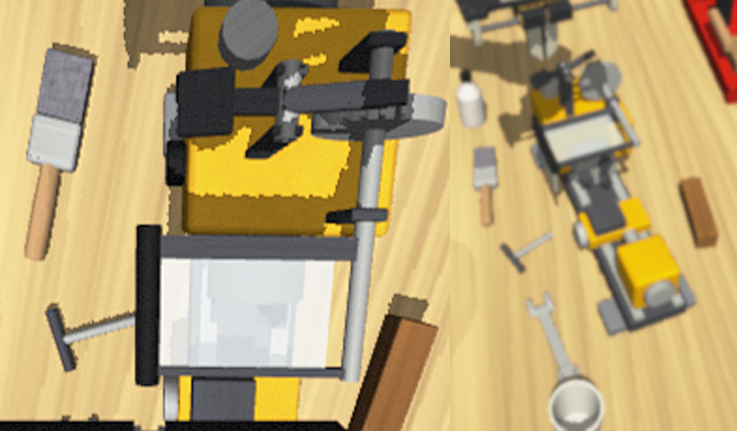

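The guard is closed and level, the pawl is still lifted, everything around the lathe is where it was, and the arm is clear.

Run:
```python
from h import *
print(arm.sign_off())
```

```text
the job is handed in; nothing more can be done
None
```

The pawl is free of the toothed wheel and the guard is fully closed, in that order. I handed the job in at about 13.3 s.

- **Pawl:** I pressed the tab down with closed fingers until it met its stop. The force rose from about 3 N to 30 N with the tip some 18 mm below the tab's original height. The pictures afterwards show the nose lifted clear, and it stayed lifted.
- **Guard:** I then pushed the bar down along its arc, mostly at 4–7 N with a brief 13 N at first contact. Near the end the fingertips slid slightly behind the bar, so I lifted off and looked. I then pressed again squarely on the bar.
- **Closed check:** The second press met a hard stop at about 30 N, with the fingertips at 182.5 mm; 183 mm was expected for a closed guard. Before that press, the wrist picture gave a bar length of 99.9 mm for a closed height of 175 mm, against the true 100 mm.
- **Surroundings:** In the last pictures everything around the lathe appears where it was, and the arm was clear, about 19 cm above its last press. I judged this by eye and did not measure it.

The one odd reading was that slip: the tip read 178–180 mm, lower than the bar top could be, because it had gone past the bar's crown.

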